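# Snug an adjustable wrench on a pressure-cell nut and tighten it

## Task

The adjustable wrench lies on the lid of the soil pressure cell with its jaws loose around the big hex nut. First roll the wrench's knurled worm with a fingertip until the moving jaw is closed snugly on the nut and stays so when you let go; only then swing the handle to turn the nut clockwise (seen from above) until it comes up hard against its stop. Work gently: do not press or lean hard on the wrench, do not shove the jaw itself, do not turn the nut with a loose jaw, do not strain the wrench against the stop so that the jaw springs open, leave the wrench sitting on the nut and do not disturb the things round about.

Things in the scene. Friction and masses are not known exactly. Their poses are not given: they have to be found in the camera images.
- pressure_cell: round aluminium soil pressure cell, fixed to the table; base 240 mm across, flat lid 236 mm across; 58 mm high. Origin: centre of its underside, z up. A fixed threaded stud (16 mm across) in the centre of the lid rises to 85 mm above the table, through the nut
- nut (a joint): clockwise angle (seen from above, rad) of the big steel hex nut on the centre of the lid: 32 mm across flats, 37 mm across corners, top 75 mm above the table. It starts between 0 and 0.05, turns stiffly (about 0.25 N m) and comes to a hard stop at 0.65
- wrench: loose steel adjustable wrench, 0.5 to 0.85 kg, flat on the lid (underside 58 mm up), jaws round the nut. Origin: middle of the throat, on the underside. z up; handle along -y, throat open to +y, jaw faces look along x. Head 16 mm thick, x -38 to +41, y -66 to +21 mm. Handle x -14 to +12 mm, 12 mm thick, to y -241 mm; it overhangs the lid beyond y -118 mm
- jaw: moving jaw on the wrench's +x side, 18 mm thick; slides along the wrench's x, driven by the worm; stiff, it stays where it is left. But when the wrench is forced with much over 1 N m against the stop the worm drive gives way and the jaw opens. Origin: foot of its face, in line with the wrench's origin
- fixed_jaw_face (a point): middle of the fixed jaw's face, 17.5 mm to -x of the wrench's origin, 8 mm above the underside
- moving_jaw_face (a point): middle of the moving jaw's face. Its distance from fixed_jaw_face is the jaw opening: 35 to 38.5 mm at the start, 32 mm when closed on the nut
- worm_top (a point): top of the knurled worm in the wrench's head (20 mm thick roller, 18 mm long, axis along the wrench's x), 79 mm above the table, 5 mm proud of the head, at x +3, y -41 mm from the wrench's origin. Dragging its top to the wrench's +y (to the nut) closes the jaw, 1.5 mm per 10 mm of drag; pressed with about 12 N it drags with 3 N, and 6 N once the jaw is tight, when the tip skids
- handle_push (a point): middle of the handle's width and thickness, 185 mm from the wrench's origin along -y, beyond the lid's edge; 64 mm above the table. To turn the nut clockwise the handle goes to the wrench's -x: push on its +x side, 13 mm from this point, with about 2 N here; more means the stop
- vial_1: bystander, capped specimen vial 26 x 26 x 58 mm, left of the cell; origin under its centre
- vial_2: bystander, capped specimen vial 26 x 26 x 58 mm, left front; origin under its centre
- marker_1: bystander, marker pen 129 mm long lying in front of the cell; origin under its centre
- tape_roll: bystander, roll of tape 96 mm across, 25 mm high, lying at the front; origin under its centre

How it is judged:
By the outcome, as a careful person would: the job done as asked, in the order asked, and still so for the second after the job is handed in, with the robot touching nothing.
It also fails if it takes over 72 s, if anything falls off the work surface, if the arm or the gripper's body presses on something with over 40 N, if the wrist force passes 120 N, or if a joint passes its speed limit or range.

## Robot

A 6-joint arm with a two-finger parallel gripper is mounted at the origin on a cart in front of the work surface, level with it; the furniture and walls round the work are solid. World frame = base frame: x ahead of the robot, y to its left, z up, the work surface at z = 0. Lengths are in mm, angles in rad, forces in N, time in s.
With the tool pointing down it reaches from about 350 to 975 mm from the base axis. Payload 4.9 kg.
Tool frame: the origin (TCP) lies midway between the tips of the shut fingers; the grasp point (between the pads) lies 19 mm behind it; z points along the fingers, y is the line along which they close (so a half turn about z gives the same grasp; the last joint's range is limited). The gripper opens to 85 mm and grips with 20 to 120 N. Pads are 22 mm wide; open, the fingers measure 114 mm over their backs; the gripper's body (76 mm by 85 mm) begins 54 mm behind the grasp point. The pads swing forward as they close: fully open they stand 13 mm farther back than shut.
Start: joints at [-1.461, 0.053, 1.613, -0, 1.476, -0.119], TCP at [141.752, -608.694, 231.304] pointing down, gripper open.
Joint ranges: [-3.01, 3.01], [-1.01, 2.22], [0.06, 2.58], [-1.02, 4.17], [0.09, 2.62], [-3.14, 3.14]. Speed limits (rad/s): [2.57, 2.57, 3.14, 3.14, 3.14, 3.14].

## Interface

Orientations are given as a unit quaternion [x, y, z, w].
In Python, from rig import manip gives the robot as it stands.
- The arm moves only by the shell command python3 shift.py 'ROWS' [OPENING]. ROWS is a JSON list of rows, 1 to 10 of them, each an object with the fields pos (a list: dx, dy, dz in mm), twist (a turn about the tool's z in rad); a field left out counts as zero; each row shifts and turns the commanded pose from where the row before left it, along the tool's axes as they then stand; what a row does not reach is not made up. A row lasts 1/10 s, in which the tool goes at most 50 mm and 0.15 rad, less where a joint would pass 70% of its speed; a pose out of reach is approached as far as the arm can. OPENING is the opening from 0.0 (shut) to 1.0 (fully open), set as the command begins (- or left out keeps the last). The fingers move at their own pace and stop on an object; the grip force is fixed at half the most. Time passes only in rows, so rows that do not move let the fingers close. It prints the time, the measured TCP pose, the force, the opening and the grip force at its end. Input that does not fit is refused with a message, and nothing moves.
- manip.sense(): the state, without advancing time (a new reading comes with each control period).
- manip.snapshot(name): name is "side" or "top"; returns a dict with "pixels" (420x560x3 uint8, red, green, blue), "fx", "fy", "cx", "cy" (pixels), "position" and "rotation" of the camera in the world. Camera axes: x right, y up, looking along -z (the intrinsics and any distortion apply to the point x, -y, -z); pixel columns grow to the right and rows downward; lengths in mm; the calibration is good to about 2 mm. A picture is of the moment at which its call begins. There is no depth.
- manip.close_job(): hands the job in; it is judged then, once.
The state is a dict: "time": time; "q": joint angles; "joint_velocities": joint speeds; "joint_torque": joint torques, N m; "ee_pos": TCP position; "eef_rot": TCP orientation; "force": force on the tool from outside, world axes, zero at the start; "torque": the same for the moment, N m; "opening": opening from 0.0 (shut) to 1.0 (fully open); "gripper_force": force on a finger pad.
Only numpy, scipy, OpenCV 4.12 (cv2) and the standard library are available. Lean on these libraries where they do the work, as an engineer would, in place of code of your own. Each camera call takes 0.05 s, during which the arm holds its last target. There are 200 camera calls.

## Working session

There is one attempt and no reset: what is moved stays moved. The work goes in short steps, Python scripts to look and compute and a shell command to move; the robot and the scene stay as the last step left them, time stands still between calls to the robot, and variables do not carry over. Pictures are saved under pics/ and viewed, at most 10 in all, crops included, and the job is handed in when it is done.

```bash
ls; mkdir -p pics
cat > h.py <<'E'
import numpy as np,cv2
from rig import manip
def snap(n,f):
    s=manip.snapshot(n); cv2.imwrite('pics/'+f,s['pixels'][:,:,::-1]); np.save('pics/'+f[:-4]+'.npy',s,allow_pickle=True); return s
def ray(s,u,v):
    d=np.array([(u-s['cx'])/s['fx'],-(v-s['cy'])/s['fy'],-1.]); return np.array(s['position']),np.array(s['rotation']).reshape(3,3)@d
def onz(s,u,v,z):
    p,d=ray(s,u,v); return p+d*(z-p[2])/d[2]
def proj(s,P):
    c=np.array(s['rotation']).reshape(3,3).T@(np.array(P)-s['position']); return s['cx']+s['fx']*c[0]/-c[2], s['cy']+s['fy']*c[1]/c[2]
def tri(s1,a,s2,b):
    p,d=ray(s1,*a);q,e=ray(s2,*b);d=d/np.linalg.norm(d);e=e/np.linalg.norm(e)
    t=np.linalg.lstsq(np.c_[d,-e],q-p,rcond=None)[0];x=p+t[0]*d;y=q+t[1]*e
    return (x+y)/2,np.linalg.norm(x-y)
def load(f): return np.load('pics/'+f+'.npy',allow_pickle=True).item()
E
python3 - <<'E'
from h import *
for n in('side','top'):
    s=snap(n,n+'1.png'); print({k:v for k,v in s.items() if k!='pixels'})
print(manip.sense())
E
```

```text
pics
rig.py
shift.py
{'fx': 401.84708536384795, 'fy': 401.84708536384795, 'cx': 277.6305708999709, 'cy': 211.4204720536549, 'position': array([-185.19688751,  400.15853007,  616.23671113]), 'rotation': array([-0.27812095,  0.35618049,  0.71826113, -0.52904172])}
{'fx': 467.065979792299, 'fy': 467.065979792299, 'cx': 274.84178721178756, 'cy': 206.84710435569315, 'position': array([ 390.66470864,  184.83288015, 1242.54022159]), 'rotation': array([ 0.03888325, -0.03938155, -0.70420007,  0.7078414 ])}
{'time': 0.1, 'q': array([-1.46098489e+00,  5.33227576e-02,  1.61415115e+00, -7.93188389e-06,
        1.47598068e+00, -1.19015079e-01]), 'joint_velocities': array([-0.00053087, -0.00127901, -0.00197308, -0.00100197,  0.000948  ,
       -0.00066977]), 'joint_torque': array([ 1.23722157e-04, -3.94903994e+01, -3.71362495e+01, -1.48101653e-04,
        3.89687601e-03,  3.88844668e-06]), 'ee_pos': array([ 141.69941802, -608.15406891,  230.16946653]), 'eef_rot': array([ 9.93461466e-01,  1.14164131e-01,  3.36404696e-07, -9.30978079e-04]), 'force': array([-0.59542734, -0.34270387,  0.40855237]), 'torque': array([ 0.05037403,  0.05624055, -0.02891695]), 'gripper_force': 0.0, 'opening': 1.0003332974294181}
```

Rotation is a quaternion; both cameras appear fixed.

```bash
sed -i "s/np.array(s\['rotation'\]).reshape(3,3)/R.from_quat(s['rotation']).as_matrix()/; 1a from scipy.spatial.transform import Rotation as R" h.py
```

```text
(no output)
```

View pics/side1.png

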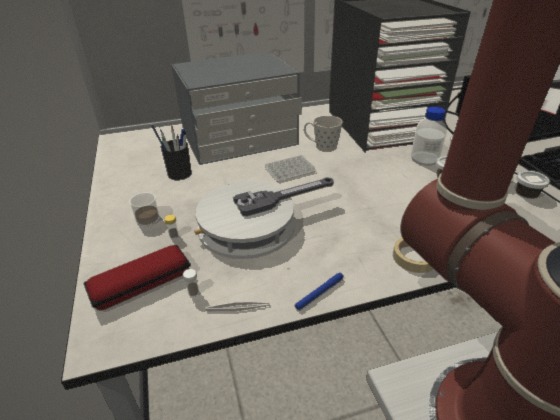

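View pics/top1.png

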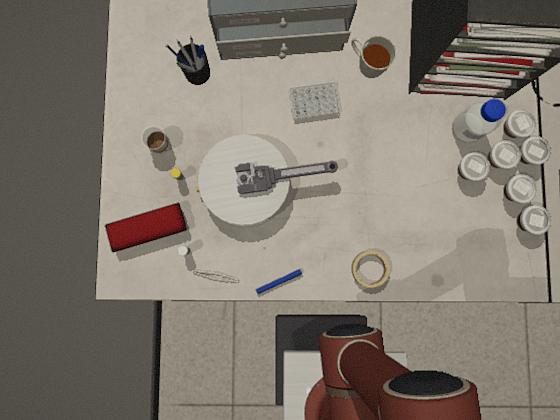

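The wrench head is at about (258,178) and the handle end at about (333,167) in the top view. In the side view the head is at (250,200) and the handle end at (330,182). I'll enlarge both.

Run:
```python
from h import *
a=load('top1')['pixels'][150:206,220:345,::-1]; b=load('side1')['pixels'][170:226,220:345,::-1]
cv2.imwrite('pics/c1.png',np.vstack([cv2.resize(a,None,fx=5.2,fy=5.2,interpolation=cv2.INTER_CUBIC),cv2.resize(b,None,fx=5.2,fy=5.2,interpolation=cv2.INTER_CUBIC)]))
s=load('top1')
for u,v in((258,178),(333,167)): print(onz(s,u,v,74))
```

```text
[593.94512417 227.40286157  74.        ]
[623.27542315  37.04069774  74.        ]
```

View pics/c1.png

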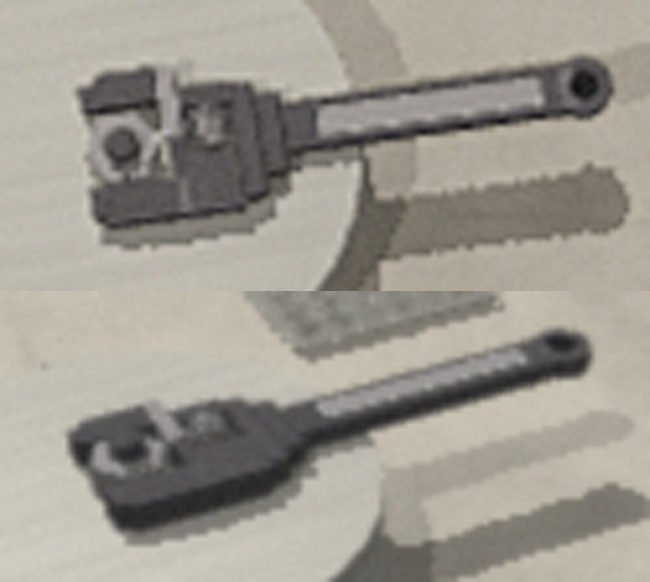

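Crop, top view (upper half): stud (123,146), worm (209,123), handle hole (585,82). Side view (lower half): stud (138,452), worm (210,420), hole (565,344). The jaw is the upper, far block, with a light strip at (165,105).

Run:
```python
from h import *
t=load('top1');s=load('side1')
T=lambda x,y:(220+(x+.5)/5.2-.5,150+(y+.5)/5.2-.5)
S=lambda x,y:(220+(x+.5)/5.2-.5,170+(y-291+.5)/5.2-.5)
P={}
for n,a,b in(('stud',(123,146),(138,452)),('worm',(209,123),(210,420)),('hole',(585,82),(565,344)),('stripL',(318,123),(320,409)),('stripR',(543,90),(525,356))):
    p,g=tri(t,T(*a),s,S(*b));print(n,p.round(1),g.round(1)); P[n]=p
for n,z,a in(('stud',85,(123,146)),('worm',79,(209,123)),('hole',70,(585,82)),('stripL',70,(318,123)),('stripR',70,(543,90))): P[n]=onz(t,*T(*a),z);print(n,P[n].round(1))
# handle axis: dark-handle outline in top view
c=t['pixels'].astype(int);m=((c.max(2)<95)).astype(np.uint8)
cols=range(284,324);pts=[]
for u in cols:
    # transition bg->dark from both sides near the axis
    v0=int(round(174-(u-284)*.145)); r=[v for v in range(v0-7,v0+8) if m[v,u]]
    if r: pts.append(onz(t,u,(r[0]+r[-1])/2,70)[:2])
pts=np.array(pts);k=np.polyfit(pts[:,1],pts[:,0],1);print('slope dx/dy',k,np.std(pts[:,0]-np.polyval(k,pts[:,1])))
for A,B in(('worm','hole'),('stud','hole'),('stripL','stripR')):
    d=P[A]-P[B];print(A,B,np.degrees(np.arctan2(-d[0],d[1])),np.hypot(*d[:2]))
```

```text
stud [593.9 262.   73.4] 5.8
worm [605.9 222.4  74.8] 1.1
hole [628.3  36.5  66.2] 3.9
stripL [607.1 168.9  68.8] 1.8
stripR [624.7  58.1  65.6] 1.9
stud [592.7 264.   85. ]
worm [605.3 222.8  79. ]
hole [628.3  38.8  70. ]
stripL [607.2 169.7  70. ]
stripR [624.2  59.4  70. ]
slope dx/dy [-1.48093037e-01  6.30717147e+02] 2.701894692360147
worm hole 7.136469941345305 185.4447856858211
stud hole 8.988601286352985 228.03914188624344
stripL stripR 8.762042150227268 111.59664098809108
```

```bash
python3 shift.py '[{"twist": -0.15},{"twist": -0.15},{"twist": -0.15},{"twist": -0.15},{"twist": -0.15},{"twist": -0.15},{"twist": -0.15},{"twist": -0.15},{"twist": -0.15},{"twist": -0.14}]' 0.0
cat >> h.py <<'E'
def to(x,y,z):
    s=manip.sense();r=R.from_quat(s['eef_rot']);d=r.inv().apply(np.array([x,y,z])-s['ee_pos'])
    ax=r.apply([1,0,0]);print('tcp',s['ee_pos'].round(1),'yaw x',round(float(np.arctan2(ax[1],ax[0])),3),'delta tool',d.round(1),'F',s['force'].round(1),'t',round(s['time'],2))
E
python3 -c "
from h import *
to(606.5,215,160)"
```

```text
time: 1.1
ee_pos: [141.7, -608.3, 230.6]
eef_rot: [0.651, 0.759, 0.0, -0.0]
force: [0.2, 0.2, 0.7]
opening: 0.002
gripper_force: 0.0
tcp [ 141.7 -608.3  230.6] yaw x 1.725 delta tool [742.3 585.5  71.5] F [0.2 0.2 0.7] t 1.1
```

```bash
python3 shift.py '[{"pos": [37,29,0]},{"pos": [37,29,0]},{"pos": [37,29,0]},{"pos": [37,29,0]},{"pos": [37,29,0]},{"pos": [37,29,0]},{"pos": [37,29,0]},{"pos": [37,29,0]},{"pos": [37,29,0]},{"pos": [37,29,0]}]' | head -2
python3 -c "
from h import *
to(606.5,215,160)"
```

```text
time: 2.1
ee_pos: [374.4, -198.1, 231.0]
tcp [ 374.4 -198.1  231. ] yaw x 1.718 delta tool [374.5 290.3  71. ] F [ 1.2  0.3 -0.7] t 2.1
```

```bash
python3 shift.py '[{"pos": [37,29,0]},{"pos": [37,29,0]},{"pos": [37,29,0]},{"pos": [37,29,0]},{"pos": [37,29,0]},{"pos": [37,29,0]},{"pos": [37,29,0]},{"pos": [37,29,10]},{"pos": [37,29,20]},{"pos": [37,29,20]}]' | head -2; python3 shift.py '[{"pos": [2,0,10]},{"pos": [0,0,10]},{},{}]'
python3 - <<'E'
from h import *
to(606.5,215,95)
snap('side','s2.png');snap('top','t2.png')
a=load('t2')['pixels'][140:216,200:345,::-1]; b=load('s2')['pixels'][140:226,200:345,::-1]
cv2.imwrite('pics/c2.png',np.hstack([cv2.resize(x,(400,300),interpolation=cv2.INTER_CUBIC) for x in (a,b)]))
E
```

```text
time: 3.1
ee_pos: [606.0, 209.0, 181.5]
time: 3.5
ee_pos: [604.9, 207.8, 162.8]
eef_rot: [0.653, 0.757, 0.0, 0.0]
force: [0.0, 0.1, -0.5]
opening: 0.0
gripper_force: 0.0
tcp [604.9 207.8 162.8] yaw x 1.717 delta tool [ 6.9  2.6 67.8] F [ 0.   0.1 -0.5] t 3.5
```

View pics/c2.png

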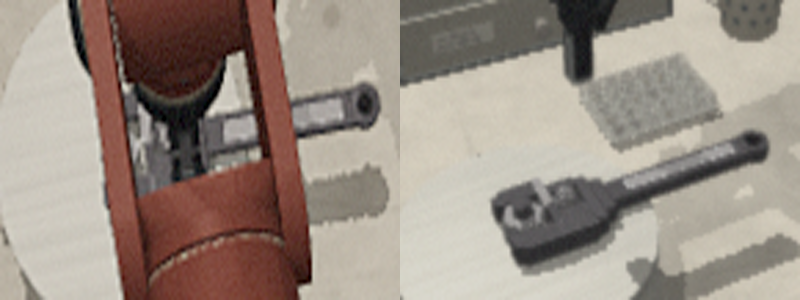

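The top view shows the gripper over the head. In the side view the tip is at about (577,78) in the crop and the worm at about (565,190). I'll check the TCP projection against that.

Run:
```python
from h import *
s=load('s2');t=load('t2')
e=manip.sense()['ee_pos'];print('tcp px',proj(s,e),'seen ~264.2,162.4')
S=lambda x,y:(220+(x+.5)/5.2-.5,170+(y-291+.5)/5.2-.5)
print('worm side@79',onz(s,*S(210,420),79),'stud side@85',onz(s,*S(138,452),85))
to(606,213,95)
```

```text
tcp px (np.float64(263.94349621186814), np.float64(161.1399258590279)) seen ~264.2,162.4
worm side@79 [599.47686662 223.28050273  79.        ] stud side@85 [576.07448727 262.36268477  85.        ]
tcp [605.5 208.  163.9] yaw x 1.717 delta tool [ 4.8  1.  68.9] F [-0.1  0.1  0.6] t 3.6
```

```bash
python3 shift.py '[{"pos": [3,1,20]},{"pos": [3,0,20]},{"pos": [0,0,20]},{"pos": [0,0,10]},{"pos": [0,0,5]},{},{},{}]' 
python3 -c "
from h import *
to(606,215,79)"
```

```text
time: 4.4
ee_pos: [606.0, 215.2, 88.6]
eef_rot: [0.653, 0.757, 0.001, 0.001]
force: [-0.7, -0.1, -1.1]
opening: 0.0
gripper_force: 0.0
tcp [606.  215.2  88.6] yaw x 1.719 delta tool [-0.2 -0.   9.6] F [-0.7 -0.1 -1.1] t 4.4
```

```bash
python3 shift.py '[{"pos": [0,0,3]},{"pos": [0,0,2]},{"pos": [0,0,1]},{"pos": [0,0,1]},{"pos": [0,0,0.5]},{},{}]' | grep -v rot; python3 shift.py '[{"pos": [0,0,0.5]},{"pos": [0,0,0.5]},{},{}]' |grep -v rot
```

```text
time: 5.1
ee_pos: [605.1, 215.1, 79.7]
force: [0.3, 0.4, 0.6]
opening: 0.0
gripper_force: 0.0
time: 5.5
ee_pos: [605.3, 215.1, 79.0]
force: [-0.7, 0.1, 2.2]
opening: -0.002
gripper_force: 0.9
```

```bash
python3 shift.py '[{"pos": [0,0,0.5]},{"pos": [0,0,0.3]},{},{}]' | grep -v rot; python3 shift.py '[{"pos": [0,0,0.5]},{},{}]' |grep -v rot
```

```text
time: 5.9
ee_pos: [605.3, 215.1, 78.8]
force: [-2.1, -0.7, 5.7]
opening: -0.002
gripper_force: 2.7
time: 6.2
ee_pos: [605.4, 215.1, 78.7]
force: [-3.5, -0.9, 7.6]
opening: 0.002
gripper_force: 3.6
```

```bash
python3 shift.py '[{"pos": [0,0,0.5]},{"pos": [0,0,0.4]},{},{}]' | grep -v rot; python3 shift.py '[{"pos": [1,0,0]},{"pos": [1,0,0]},{"pos": [1,0,0]},{}]' |grep -v rot
```

```text
time: 6.6
ee_pos: [605.5, 215.1, 78.6]
force: [-5.4, -1.7, 11.5]
opening: -0.005
gripper_force: 5.3
time: 7.0
ee_pos: [605.1, 217.3, 78.8]
force: [-4.7, -3.7, 12.2]
opening: 0.0
gripper_force: 5.7
```

```bash
python3 shift.py '[{"pos": [1,0,0]},{"pos": [1,0,0]},{"pos": [1,0,0]},{"pos": [1,0,0]},{"pos": [1,0,0]},{"pos": [1,0,0]},{}]' | grep -v rot; python3 shift.py '[{"pos": [1,0,0]},{"pos": [1,0,0]},{"pos": [1,0,0]},{"pos": [1,0,0]},{"pos": [1,0,0]},{"pos": [1,0,0]},{}]' |grep -v rot
python3 - <<'E'
from h import *
for n in('side','top'):
    s=snap(n,n[0]+'3.png')
a=load('s3')['pixels'][155:226,220:330,::-1];cv2.imwrite('pics/c3.png',cv2.resize(a,None,fx=7,fy=7,interpolation=cv2.INTER_CUBIC))
E
```

```text
time: 7.7
ee_pos: [604.2, 223.2, 78.8]
force: [-4.6, -4.4, 11.4]
opening: -0.006
gripper_force: 5.7
time: 8.4
ee_pos: [603.3, 229.1, 78.7]
force: [-5.7, -4.1, 11.0]
opening: 0.003
gripper_force: 5.7
```

View pics/c3.png

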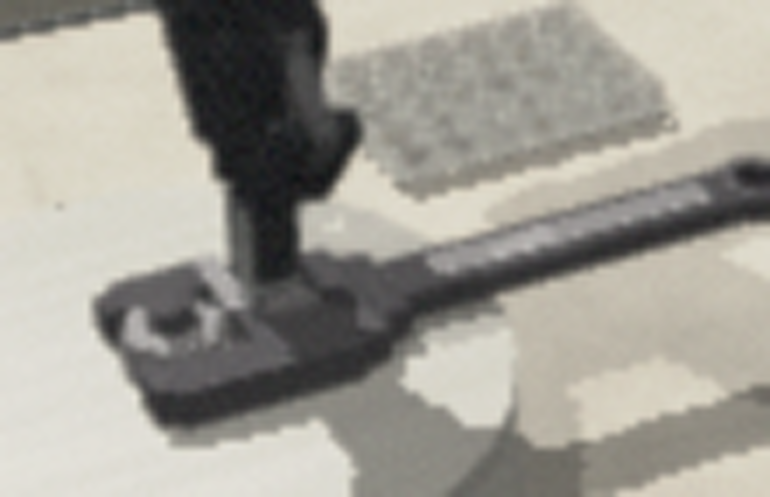

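The tip sits on the worm, at about (270,280) in the crop. The wrench has not moved and the drag is steady at about 4 N, so the worm is rolling. I'll finish this stroke, then lift and go back.

```bash
python3 shift.py '[{"pos": [1,0,0]},{"pos": [1,0,0]},{"pos": [1,0,0]},{}]' | grep -v rot; python3 shift.py '[{"pos": [0,0,-3]},{"pos": [0,0,-4]},{"pos": [-6,0,0]},{"pos": [-7,0,0]},{"pos": [-5,0,0]},{"pos": [0,0,3]},{"pos": [0,0,1]},{},{}]' |grep -v rot
python3 -c "
from h import *
to(606,215,79)"
```

```text
time: 8.9
ee_pos: [602.9, 232.6, 78.5]
force: [-5.3, -2.5, 9.9]
opening: -0.001
gripper_force: 4.7
time: 9.8
ee_pos: [605.0, 215.2, 79.3]
force: [-0.1, -0.6, -0.2]
opening: 0.0
gripper_force: 0.0
tcp [605.  215.2  79.3] yaw x 1.719 delta tool [-0.4  1.   0.3] F [-0.1 -0.6 -0.2] t 9.8
```

```bash
python3 shift.py '[{"pos": [0,0,1]},{"pos": [0,0,1]},{"pos": [0,0,0.8]},{},{}]' | grep -v rot; python3 shift.py '[{"pos": [1,0,0]},{"pos": [1,0,0]},{"pos": [1,0,0]},{"pos": [1,0,0]},{"pos": [1,0,0]},{}]' |grep -v rot;  python3 shift.py '[{"pos": [1,0,0]},{"pos": [1,0,0]},{"pos": [1,0,0]},{"pos": [1,0,0]},{}]' |grep -v rot
```

```text
time: 10.3
ee_pos: [605.4, 215.3, 78.7]
force: [-5.1, -1.7, 8.6]
opening: -0.0
gripper_force: 4.6
time: 10.9
ee_pos: [604.7, 219.4, 78.8]
force: [-5.0, -4.0, 9.5]
opening: -0.003
gripper_force: 4.9
time: 11.4
ee_pos: [604.2, 223.3, 78.8]
force: [-4.7, -3.2, 10.2]
opening: -0.001
gripper_force: 4.9
```

```bash
python3 shift.py '[{"pos": [1,0,0.2]},{"pos": [1,0,0]},{"pos": [1,0,0]},{"pos": [1,0,0]},{}]' | grep -v rot; python3 shift.py '[{"pos": [1,0,0]},{"pos": [1,0,0]},{"pos": [1,0,0]},{"pos": [1,0,0]},{}]' |grep -v rot
python3 shift.py '[{"pos": [0,0,-3]},{"pos": [0,0,-4]},{"pos": [-6,0,0]},{"pos": [-7,0,0]},{"pos": [-5,0,0]},{"pos": [0,0,3]},{"pos": [0,0,1]},{},{}]' |grep -v rot
```

```text
time: 11.9
ee_pos: [603.9, 227.2, 78.8]
force: [-3.9, -4.6, 10.0]
opening: -0.002
gripper_force: 4.9
time: 12.4
ee_pos: [603.6, 230.6, 78.8]
force: [-2.8, -5.9, 10.1]
opening: 0.003
gripper_force: 4.8
time: 13.3
ee_pos: [605.2, 214.2, 79.3]
force: [-0.4, -0.4, 0.8]
opening: 0.002
gripper_force: 0.0
```

```bash
python3 shift.py '[{"pos": [0,0,1]},{"pos": [0,0,1]},{"pos": [0,0,1]},{},{}]' | grep -v rot; python3 shift.py '[{"pos": [1,0,0]},{"pos": [1,0,0]},{"pos": [1,0,0]},{"pos": [1,0,0]},{"pos": [1,0,0]},{}]' |grep -v rot
```

```text
time: 13.8
ee_pos: [605.6, 214.2, 78.5]
force: [-3.9, -1.7, 9.6]
opening: -0.0
gripper_force: 4.5
time: 14.4
ee_pos: [605.2, 217.3, 78.8]
force: [-3.6, -7.8, 10.4]
opening: -0.002
gripper_force: 5.3
```

```bash
python3 shift.py '[{"pos": [1,0,0]},{"pos": [1,0,0]},{"pos": [1,0,0]},{}]' | grep -v rot; python3 shift.py '[{"pos": [1,0,0]},{"pos": [1,0,0]},{"pos": [1,0,0]},{}]' |grep -v rot
```

```text
time: 14.8
ee_pos: [605.8, 220.7, 78.9]
force: [0.3, -5.4, 8.7]
opening: 0.001
gripper_force: 3.9
time: 15.2
ee_pos: [605.7, 223.8, 78.9]
force: [0.3, -5.0, 7.7]
opening: 0.002
gripper_force: 3.5
```

```bash
python3 shift.py '[{"pos": [0,0,0.5]},{"pos": [0,0,0.5]},{}]' | grep force; python3 shift.py '[{"pos": [1,0,0]},{"pos": [1,0,0]},{"pos": [1,0,0]},{"pos": [1,0,0]},{}]' |grep -v rot
python3 shift.py '[{"pos": [0,0,-4]},{"pos": [0,0,-20]},{"pos": [0,0,-40]},{"pos": [0,0,-40]},{"pos": [0,0,-30]},{"pos": [-50,0,0]},{"pos": [-50,0,0]},{"pos": [-50,0,0]},{"pos": [-30,30,0]},{"pos": [0,40,0]}]' |grep -v rot; python3 shift.py '[{},{}]' |grep -v rot
python3 - <<'E'
from h import *
for n in('side','top'):
    s=snap(n,n[0]+'4.png')
a=load('t4')['pixels'][150:206,220:345,::-1]; b=load('s4')['pixels'][170:226,220:345,::-1]
cv2.imwrite('pics/c4.png',np.vstack([cv2.resize(x,None,fx=5.2,fy=5.2,interpolation=cv2.INTER_CUBIC) for x in(a,b)]))
E
```

```text
force: [-2.6, -6.3, 10.7]
gripper_force: 5.5
time: 16.0
ee_pos: [605.6, 227.1, 78.8]
force: [-1.5, -7.6, 11.2]
opening: 0.002
gripper_force: 5.2
time: 17.0
ee_pos: [699.0, 57.1, 209.1]
force: [0.1, 0.3, 0.2]
opening: -0.001
gripper_force: 0.0
time: 17.2
ee_pos: [698.7, 61.4, 208.0]
force: [-1.5, 0.3, -0.5]
opening: -0.0
gripper_force: 0.0
```

View pics/c4.png

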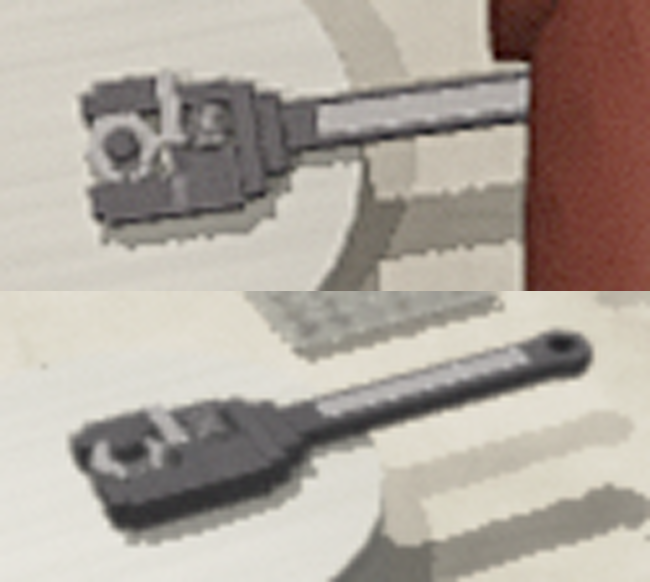

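The jaw has moved about 4 mm and now sits on the nut: jaw edge at about (120,115), nut at (123,146) in the crop. It has stayed put with the finger away, and the handle hasn't moved. Next I'll go to the handle's far (+x) side.

Run:
```python
from h import *
to(656,86.5,58)
s=manip.sense();print(s['eef_rot'])
t=load('t4')
for u,v in((370,270),(279,281)): print(onz(t,u,v,15).round())
```

```text
tcp [698.1  61.8 209.2] yaw x 1.72 delta tool [ 30.6 -37.9 151.3] F [-0.3  1.2 -0.3] t 17.3
[ 6.52617224e-01  7.57687665e-01 -1.67200751e-04 -3.65555970e-04]
[363. -64.  15.]
[333. 173.  15.]
```

```bash
python3 shift.py '[{"pos": [10,-13,20]},{"pos": [10,-13,30]},{"pos": [11,-12,30]},{"pos": [0,0,30]},{"pos": [0,0,25]},{"pos": [0,0,16]},{},{},{}]' |grep -v rot
python3 - <<'E'
from h import *
to(656,86.5,58)
for n in('side','top'):
    s=snap(n,n[0]+'5.png')
a=load('t5')['pixels'][140:210,250:370,::-1]; b=load('s5')['pixels'][140:210,250:370,::-1]
cv2.imwrite('pics/c5.png',np.vstack([cv2.resize(x,None,fx=4.2,fy=4.2,interpolation=cv2.INTER_CUBIC) for x in(a,b)]))
E
```

```text
time: 18.2
ee_pos: [658.1, 86.3, 60.8]
force: [0.7, 0.3, 0.4]
opening: -0.001
gripper_force: 0.0
tcp [658.1  86.3  60.8] yaw x 1.719 delta tool [ 0.5 -2.1  2.8] F [0.7 0.3 0.4] t 18.2
```

View pics/c5.png

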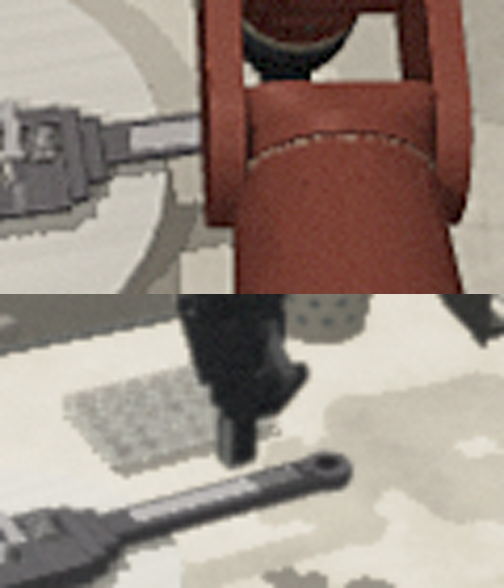

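In the side view the fingertip (237,465) stands behind the handle, clear of it. I'll lower it 3 mm and approach until contact.

```bash
python3 shift.py '[{"pos": [0,-2,3]},{"pos": [0,-2,0]},{"pos": [0,-1,0]},{"pos": [0,-1,0]},{}]' |grep -v rot
python3 shift.py '[{"pos": [0,-1,0]},{"pos": [0,-1,0]},{}]' |grep -v rot;python3 shift.py '[{"pos": [0,-1,0]},{"pos": [0,-1,0]},{}]' |grep -v rot
```

```text
time: 18.8
ee_pos: [650.6, 85.4, 55.4]
force: [-0.2, -0.6, -0.2]
opening: 0.002
gripper_force: 0.0
time: 19.1
ee_pos: [648.6, 85.1, 55.4]
force: [0.1, 0.3, 0.5]
opening: 0.001
gripper_force: 0.0
time: 19.4
ee_pos: [646.6, 84.8, 55.4]
force: [-0.4, -0.6, 0.6]
opening: -0.0
gripper_force: 0.0
```

```bash
python3 shift.py '[{"pos": [0,-1,-1]},{"pos": [0,-1,-1]},{}]' |grep -v rot;python3 shift.py '[{"pos": [0,-1,0]},{"pos": [0,-1,0]},{}]' |grep -v rot;python3 shift.py '[{"pos": [0,-1,0]},{"pos": [0,-1,0]},{}]' |grep -v rot
```

```text
time: 19.7
ee_pos: [645.2, 84.5, 57.8]
force: [2.2, -0.3, -0.7]
opening: 0.002
gripper_force: 0.9
time: 20.0
ee_pos: [643.2, 84.2, 57.8]
force: [1.7, 0.2, 0.3]
opening: 0.003
gripper_force: 1.3
time: 20.3
ee_pos: [641.1, 83.8, 57.8]
force: [2.6, -0.6, 0.3]
opening: 0.001
gripper_force: 1.5
```

```bash
python3 shift.py '[{"pos": [0,-3.7,0],"twist": 0.04},{"pos": [-0.5,-3.7,0],"twist": 0.02},{"pos": [-0.5,-3.7,0],"twist": 0.02},{"pos": [-0.5,-3.7,0],"twist": 0.02},{"pos": [-0.5,-3.7,0],"twist": 0.02},{"pos": [-0.5,-3.7,0],"twist": 0.02},{"pos": [-0.5,-3.7,0],"twist": 0.02},{"pos": [-0.5,-3.7,0],"twist": 0.02},{}]' 
python3 -c "
from h import *
to(592.5,264,58)"
```

```text
time: 21.2
ee_pos: [610.9, 78.7, 57.5]
eef_rot: [0.719, 0.695, -0.0, -0.0]
force: [2.7, -1.0, 1.1]
opening: 0.002
gripper_force: 1.3
tcp [610.9  78.7  57.5] yaw x 1.538 delta tool [184.6 -24.5  -0.4] F [ 2.7 -1.   1.1] t 21.2
```

```bash
python3 shift.py '[{"pos": [-0.5,-3.7,0],"twist": 0.02},{"pos": [-0.5,-3.7,0],"twist": 0.02},{"pos": [-0.5,-3.7,0],"twist": 0.02},{"pos": [-0.5,-3.7,0],"twist": 0.02},{"pos": [-0.5,-3.7,0],"twist": 0.02},{"pos": [-0.5,-3.7,0],"twist": 0.02},{"pos": [-0.5,-3.7,0],"twist": 0.02},{"pos": [-0.5,-3.7,0],"twist": 0.02},{}]' | grep force
python3 - <<'E'
from h import *
to(592.5,264,58)
for n in('side','top'):
    s=snap(n,n[0]+'6.png')
a=load('t6')['pixels'][140:225,210:350,::-1]; b=load('s6')['pixels'][145:230,210:350,::-1]
cv2.imwrite('pics/c6.png',np.vstack([cv2.resize(x,None,fx=3.5,fy=3.5,interpolation=cv2.INTER_CUBIC) for x in(a,b)]))
E
```

```text
force: [2.4, 1.0, 0.5]
gripper_force: 1.1
tcp [580.9  77.9  57.3] yaw x 1.378 delta tool [184.9 -24.2  -0.6] F [2.4 1.  0.5] t 22.1
```

View pics/c6.png

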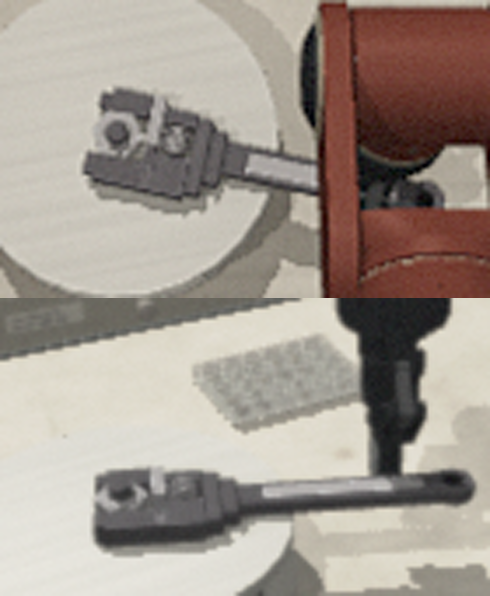

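The wrench is swinging with the nut: stud at (118,130), handle now sloping down to the right, and the jaw still snug. I'll carry on.

```bash
python3 shift.py '[{"pos": [-0.5,-3.7,0],"twist": 0.02},{"pos": [-0.5,-3.7,0],"twist": 0.02},{"pos": [-0.5,-3.7,0],"twist": 0.02},{"pos": [-0.5,-3.7,0],"twist": 0.02},{"pos": [-0.5,-3.7,0],"twist": 0.02},{"pos": [-0.5,-3.7,0],"twist": 0.02},{"pos": [-0.5,-3.7,0],"twist": 0.02},{"pos": [-0.5,-3.7,0],"twist": 0.02},{}]' | grep force
python3 shift.py '[{"pos": [-0.25,-1.9,0],"twist": 0.01},{"pos": [-0.25,-1.9,0],"twist": 0.01},{"pos": [-0.25,-1.9,0],"twist": 0.01},{}]' | grep force
python3 -c "
from h import *
to(592.5,264,58)"
```

```text
force: [1.0, 0.5, -0.2]
gripper_force: 0.2
force: [0.8, -0.6, -1.4]
gripper_force: 0.7
tcp [546.1  82.7  57.3] yaw x 1.189 delta tool [185.5 -24.6  -0.7] F [ 0.8 -0.6 -1.4] t 23.5
```

```bash
cat > ok.py <<'E'
import sys
from h import *
s=manip.sense();f=-R.from_quat(s['eef_rot']).inv().apply(s['force'])[1];x=R.from_quat(s['eef_rot']).apply([1,0,0])
print('push %.1f pad %.1f yaw %.4f'%(-f,s['gripper_force'],np.arctan2(x[1],x[0])),s['ee_pos'].round(1)); sys.exit(int(abs(f)>4 or s['gripper_force']>2.3))
E
python3 shift.py '[{"pos": [-0.1,-0.6,0],"twist": 0.003},{"pos": [-0.1,-0.6,0],"twist": 0.003},{}]' >/dev/null; python3 ok.py && python3 shift.py '[{"pos": [-0.1,-0.6,0],"twist": 0.003},{"pos": [-0.1,-0.6,0],"twist": 0.003},{}]' >/dev/null; python3 ok.py && python3 shift.py '[{"pos": [-0.1,-0.6,0],"twist": 0.004},{"pos": [-0.1,-0.6,0],"twist": 0.003},{}]' >/dev/null; python3 ok.py && python3 shift.py '[{"pos": [-0.1,-0.6,0],"twist": 0.004},{"pos": [-0.1,-0.6,0],"twist": 0.003},{}]' >/dev/null; python3 ok.py && python3 shift.py '[{"pos": [-0.1,-0.6,0],"twist": 0.003},{"pos": [-0.1,-0.6,0],"twist": 0.003},{}]' >/dev/null; python3 ok.py
```

```text
push 2.1 pad 0.9 yaw 1.1828 [545.1  83.   57.3]
push 1.0 pad 0.9 yaw 1.1767 [544.   83.3  57.4]
push 1.7 pad 0.9 yaw 1.1698 [542.8  83.6  57.4]
push 1.5 pad 0.9 yaw 1.1628 [541.7  83.9  57.5]
push 1.6 pad 1.0 yaw 1.1567 [540.5  84.2  57.5]
```

```bash
python3 shift.py '[{"pos": [-0.1,-0.6,0],"twist": 0.003},{"pos": [-0.1,-0.6,0],"twist": 0.003},{}]' >/dev/null; python3 ok.py && python3 shift.py '[{"pos": [-0.1,-0.6,0],"twist": 0.003},{"pos": [-0.1,-0.6,0],"twist": 0.003},{}]' >/dev/null; python3 ok.py && python3 shift.py '[{"pos": [-0.1,-0.6,0],"twist": 0.004},{"pos": [-0.1,-0.6,0],"twist": 0.003},{}]' >/dev/null; python3 ok.py && python3 shift.py '[{"pos": [-0.1,-0.6,0],"twist": 0.004},{"pos": [-0.1,-0.6,0],"twist": 0.003},{}]' >/dev/null; python3 ok.py && python3 shift.py '[{"pos": [-0.1,-0.6,0],"twist": 0.003},{"pos": [-0.1,-0.6,0],"twist": 0.003},{}]' >/dev/null; python3 ok.py
```

```text
push 2.3 pad 1.0 yaw 1.1508 [539.4  84.6  57.5]
push 3.1 pad 1.0 yaw 1.1447 [538.2  84.9  57.5]
push 2.1 pad 1.0 yaw 1.1377 [537.   85.2  57.5]
push 1.3 pad 1.0 yaw 1.1307 [535.9  85.5  57.6]
push 1.6 pad 1.1 yaw 1.1248 [534.7  85.8  57.5]
```

```bash
python3 shift.py '[{"pos": [-0.1,-0.6,0],"twist": 0.003},{"pos": [-0.1,-0.6,0],"twist": 0.003},{}]' >/dev/null; python3 ok.py && python3 shift.py '[{"pos": [-0.1,-0.6,0],"twist": 0.003},{}]' >/dev/null; python3 ok.py && python3 shift.py '[{"pos": [-0.1,-0.6,0],"twist": 0.004},{}]' >/dev/null; python3 ok.py && python3 shift.py '[{"pos": [-0.1,-0.6,0],"twist": 0.004},{}]' >/dev/null; python3 ok.py && python3 shift.py '[{"pos": [-0.1,-0.6,0],"twist": 0.003},{}]' >/dev/null; python3 ok.py && python3 shift.py '[{"pos": [-0.1,-0.6,0],"twist": 0.003},{}]' >/dev/null; python3 ok.py && python3 shift.py '[{"pos": [-0.1,-0.6,0],"twist": 0.003},{}]' >/dev/null; python3 ok.py
```

```text
push 1.6 pad 1.1 yaw 1.1187 [533.6  86.1  57.5]
push 2.3 pad 1.2 yaw 1.1157 [533.   86.3  57.6]
push 1.1 pad 1.2 yaw 1.1117 [532.4  86.5  57.5]
push 3.1 pad 1.3 yaw 1.1077 [531.8  86.7  57.5]
push 3.0 pad 1.3 yaw 1.1047 [531.2  86.8  57.5]
push 2.1 pad 1.3 yaw 1.1017 [530.6  87.   57.5]
push 2.6 pad 1.3 yaw 1.0987 [530.   87.1  57.5]
```

```bash
python3 shift.py '[{"pos": [-0.1,-0.6,0],"twist": 0.003},{}]' >/dev/null; python3 ok.py && python3 shift.py '[{"pos": [-0.1,-0.6,0],"twist": 0.003},{}]' >/dev/null; python3 ok.py && python3 shift.py '[{"pos": [-0.1,-0.6,0],"twist": 0.004},{}]' >/dev/null; python3 ok.py && python3 shift.py '[{"pos": [-0.1,-0.6,0],"twist": 0.004},{}]' >/dev/null; python3 ok.py && python3 shift.py '[{"pos": [-0.1,-0.6,0],"twist": 0.003},{}]' >/dev/null; python3 ok.py && python3 shift.py '[{"pos": [-0.1,-0.6,0],"twist": 0.003},{}]' >/dev/null; python3 ok.py && python3 shift.py '[{"pos": [-0.1,-0.6,0],"twist": 0.003},{}]' >/dev/null; python3 ok.py
```

```text
push 2.9 pad 1.4 yaw 1.0958 [529.4  87.4  57.5]
push 2.4 pad 1.4 yaw 1.0927 [528.9  87.5  57.5]
push 3.4 pad 1.4 yaw 1.0887 [528.3  87.7  57.5]
push 2.4 pad 1.4 yaw 1.0847 [527.7  87.9  57.5]
push 3.2 pad 1.5 yaw 1.0818 [527.1  88.1  57.5]
push 2.7 pad 1.5 yaw 1.0788 [526.5  88.3  57.5]
push 4.4 pad 1.7 yaw 1.0758 [526.1  88.5  57.5]
```

```bash
python3 shift.py '[{"pos": [0,-0.3,0],"twist": 0.001},{},{}]' >/dev/null; python3 ok.py ; python3 shift.py '[{}]' >/dev/null; python3 ok.py
```

```text
push 3.6 pad 2.0 yaw 1.0748 [525.8  88.6  57.5]
push 3.8 pad 2.0 yaw 1.0747 [525.8  88.5  57.5]
```

```bash
python3 shift.py '[{"pos": [0,-0.3,0],"twist": 0.001},{},{}]' >/dev/null; python3 ok.py ; python3 shift.py '[{}]' >/dev/null; python3 ok.py
python3 - <<'E'
from h import *
to(592.5,264,58)
s=snap('top','t7.png');snap('side','s7.png')
c=s['pixels'].astype(int)
a=s['pixels'][140:225,210:350,::-1]; b=load('s7')['pixels'][145:230,210:350,::-1]
cv2.imwrite('pics/c7.png',np.vstack([cv2.resize(x,None,fx=3.5,fy=3.5,interpolation=cv2.INTER_CUBIC) for x in(a,b)]))
E
```

```text
push 4.6 pad 2.2 yaw 1.0738 [525.6  88.7  57.5]
push 4.1 pad 2.3 yaw 1.0738 [525.6  88.7  57.5]
tcp [525.6  88.7  57.5] yaw x 1.074 delta tool [186.  -24.7  -0.5] F [ 4.3 -0.6 -0.7] t 30.2
```

View pics/c7.png

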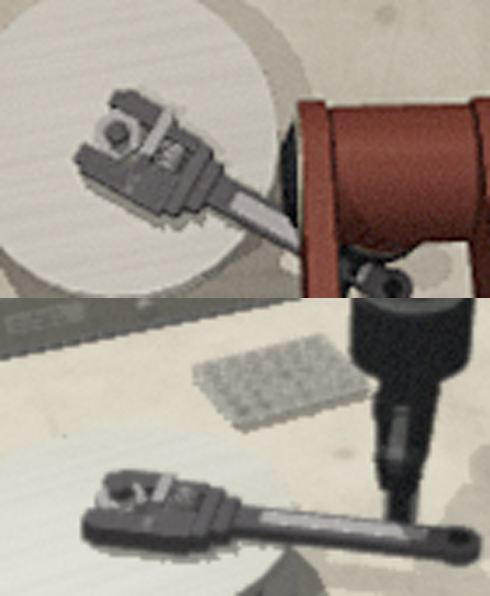

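The wrench is still seated on the nut with the jaw snug. It has swung about 0.65 rad and the resistance is rising sharply. One more tiny nudge will confirm the stop.

```bash
python3 shift.py '[{"pos": [0,-0.2,0]},{},{}]' >/dev/null; python3 ok.py ; python3 shift.py '[{}]' >/dev/null; python3 ok.py
```

```text
push 4.7 pad 2.3 yaw 1.0738 [525.4  88.8  57.5]
push 4.4 pad 2.3 yaw 1.0738 [525.4  88.8  57.5]
```

```bash
python3 shift.py '[{"pos": [0,-0.2,0]},{},{}]' >/dev/null; python3 ok.py ; python3 shift.py '[{}]' >/dev/null; python3 ok.py;python3 shift.py '[{"pos": [0,-0.2,0]},{},{}]' >/dev/null; python3 ok.py ; python3 shift.py '[{}]' >/dev/null; python3 ok.py
```

```text
push 4.6 pad 2.4 yaw 1.0738 [525.3  88.8  57.5]
push 5.6 pad 2.4 yaw 1.0738 [525.2  88.8  57.5]
push 5.1 pad 2.5 yaw 1.0738 [525.1  88.9  57.5]
push 3.6 pad 2.5 yaw 1.0739 [525.1  88.9  57.5]
```

About 4.9 N (0.9 N m) with almost no further motion after 0.65 rad, so the nut is at its stop. I'll back off gently and check.

```bash
python3 shift.py '[{"pos": [0,0.5,0]},{"pos": [0,0.5,0]},{"pos": [0,0.5,0]},{"pos": [0,1,0]},{"pos": [0,3,0]},{"pos": [0,10,0]},{"pos": [0,20,0]},{"pos": [0,20,0]},{}]' |grep -v rot
python3 shift.py '[{"pos": [0,0,-40]},{"pos": [0,0,-40]},{"pos": [0,0,-40]},{"pos": [0,0,-30]},{"pos": [-40,20,0]},{"pos": [-40,20,0]},{"pos": [-40,0,0]},{"pos": [-40,0,0]},{"pos": [-40,0,0]},{}]' | grep -v rot
python3 - <<'E'
from h import *
s=snap('top','t8.png');snap('side','s8.png')
a=s['pixels'][150:225,220:345,::-1]; b=load('s8')['pixels'][170:226,220:345,::-1]
cv2.imwrite('pics/c8.png',np.vstack([cv2.resize(x,None,fx=4.5,fy=4.5,interpolation=cv2.INTER_CUBIC) for x in(a,b)]))
E
```

```text
time: 32.4
ee_pos: [575.7, 61.3, 57.8]
force: [0.1, -0.1, 0.4]
opening: 0.0
gripper_force: 0.0
time: 33.4
ee_pos: [511.4, -135.2, 207.0]
force: [0.4, -0.1, -0.0]
opening: 0.005
gripper_force: 0.0
```

View pics/c8.png

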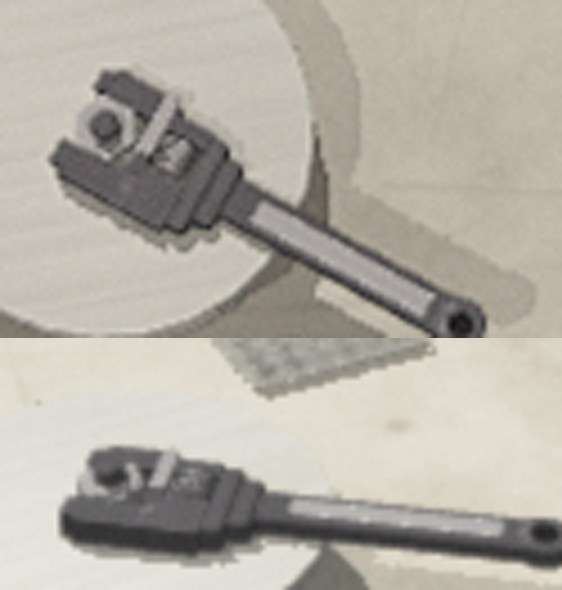

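The wrench sits on the nut with the jaw snug: stud (105,125), hole (461,323), strip (250,208) to (437,302). I'll measure the swing.

Run:
```python
from h import *
t=load('t1') if 0 else load('top1');u=load('t8')
A=lambda x,y:(220+(x+.5)/5.2-.5,150+(y+.5)/5.2-.5)
B=lambda x,y:(220+(x+.5)/4.5-.5,150+(y+.5)/4.5-.5)
def ang(s,p,q,z1,z2):
    d=onz(s,*q,z2)-onz(s,*p,z1); return np.arctan2(d[0],-d[1])
print('stud-hole',ang(t,A(123,146),A(585,82),85,70)-ang(u,B(105,125),B(461,323),85,70))
print('strip',ang(t,A(318,123),A(543,90),70,70)-ang(u,B(254,215),B(432,305),70,70))
```

```text
stud-hole 0.6551530335229853
strip 0.6193004450363814
```

```bash
python3 -c "
from rig import manip
print(manip.close_job())"
```

```text
the job is handed in; nothing more can be done
None
```

I closed the jaw snugly with the worm, then turned the nut clockwise about 0.64 rad until it stopped under roughly 0.9 N m; the wrench was left on the nut and the job is handed in, with no verdict returned.

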